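Press a specimen carrier down and slide it home under the drag spring

TASK

Load the blue specimen carrier into the aluminium dock without lifting it: with the fingertips, press down hard on its black thumb pad, against the sprung bed, until the carrier's nose can go under the cross bar, and keep pressing while you slide it under the bar and the brass drag spring until its nose is against the black end stop. Then take the hand away; leave the cassette, the jar and the blade dispenser alone.

Things in the scene. Friction and masses are not known exactly. Their poses are not given: they have to be found in the camera images.
- dock: Fixed aluminium dock with a channel 240 mm long, 63 mm wide, between side guides 12 mm thick (tops 40 mm above the table). Origin: centre of its underside; x along the channel, the way the carrier slides; z up. Cross bar at x = 46.5 to 58.5 mm, 37 to 50 mm above the table; black end stop face at x = 105 mm, top at 40 mm.
- carrier: Loose blue plate in the channel, 125 mm long (x, to its nose, along the dock's x), 60 wide, 12 thick, about 0.25 kg, slippery. Origin: centre of its underside, 33 mm above the table unpressed; then its top is 8 mm too high for the bar. Starts with the nose 4 to 34 mm short of the bar; slides about 62 to 93 mm to x = 42.5 mm in the dock. White wax in its front half.
- thumb (a point): Centre of the top of the black thumb pad on the carrier's rear, 44 x 44 mm, the place to press: 20 mm above the carrier's underside, 53 mm above the table unpressed, 38 mm behind the carrier's origin. A red rib crosses the pad's front end, 8 mm higher than the pad, its rear face 22 mm ahead of this point: fingertips can push it.
- nose (a point): Middle of the upper front edge of the carrier. At home it touches the end stop.
- stop (a point): On the face of the dock's black end stop, on the channel's middle line, 34 mm above the table.
- bar (a point): Middle of the lower front edge of the cross bar, 37 mm above the table.
- platen (a joint): Depth in m by which the sprung steel bed under the carrier is pressed: 0 to 0.014 (hard stop); it stays level. Spring 7 N at 0, 13 N at full depth, less the carrier's weight. The carrier passes below the bar when deeper than 0.008; 0.010 to 0.013 is right for sliding. At home, let go, it rises until the carrier bears on the bar, about 0.008.
- leaf (a joint): Angle in rad by which the brass drag spring (two strips behind the bar, sloping down towards the end stop to 30 mm above the table) is lifted: 0 free, about 0.2 to 0.3 with the carrier home under it. It presses with 2 to 4 N.
- cassette: Bystander: loose orange cassette with a white wax block, 40 x 28 x 14 mm, beside the dock. Origin: centre of its underside.
- jar: Bystander: amber jar, 44 mm diameter, 60 mm high, beside the dock. Origin: centre of its underside.
- dispenser: Bystander: flat grey blade dispenser with a green window, 80 x 30 x 18 mm, beside the dock. Origin: centre of its underside.

How it is judged:
By the outcome, as a careful person would: the job done as asked, in the order asked, and still so for the second after the job is handed in, with the robot touching nothing.
It also fails if it takes over 48 s, if anything falls off the work surface, if the arm or the gripper's body presses on something with over 40 N, if the wrist force passes 120 N, or if a joint passes its speed limit or range.

ROBOT

A 6-joint arm with a two-finger parallel gripper is mounted at the origin on the work surface. World frame = base frame: x ahead of the robot, y to its left, z up, the work surface at z = 0. Lengths are in m, angles in rad, forces in N, time in s.
With the tool pointing down it reaches from about 0.375 to 0.9 m from the base axis. Payload 3.1 kg.
Tool frame: the origin (TCP) lies between the finger pads; the fingertips stand robot.tip_extent ahead of it and the grasp point (between the pads) lies 3 mm ahead of it (robot.tip_extent is the distance from the TCP to the fingertips, in m); z points along the fingers, x is the direction in which the jaws open and shut, and the axes are right-handed (so a half turn about z gives the same grasp; the last joint's range is limited). The gripper opens to 87 mm and grips with 3 to 60 N. Pads are 19 mm wide; open, the fingers measure 117 mm over their backs; the gripper's body (75 mm by 190 mm) begins 51 mm behind the grasp point.
Start: joints at [0.996, 0.527, 1.433, -0, 1.181, -0.178], TCP at [0.242, 0.576, 0.245] pointing down, gripper open.
Joint ranges: [-3.08, 3.08], [-0.75, 2.2], [0.22, 2.44], [-1.43, 4.57], [0, 2.65], [-2.85, 2.85]. Speed limits (rad/s): [2.79, 2.79, 3.14, 3.14, 3.14, 3.14].

INTERFACE

Orientations are given as a unit quaternion [x, y, z, w].
In Python, from rig import robot, cams gives the robot as it stands.
- The arm moves only by the tool carry_out, never from a script. Its argument "steps" is a list of rows, each a list of 3 entries, a list of its own where there are three numbers: the shift along the world's x, y, z in cm, then the turn about the world's z in degrees, then the closure, from 0 (fully open) to 1 (shut). In form: [[[dx, dy, dz], spin, fingers], ...]. A call has 1 to 10 rows; each row shifts and turns the pose as measured when the row begins; what a row does not reach is not made up. A row lasts 1/10 s, in which the tool goes at most 50 mm and 8.59 degrees, less where a joint would pass 70% of its speed; a pose out of reach is approached as far as the arm can. A call with a gripper value outside its range is refused whole. The fingers move at their own pace and stop on an object; "squeeze" is the grip in N (left out, the last holds). Time passes only in rows, so rows that do not move let the fingers close. It gives the time, the measured TCP pose, the force and the opening at its end, in the units of the state.
- robot.get_obs(): the state, without advancing time (a new reading comes with each control period).
- cams.camera(name): name is "scene" or "side" or "wrist"; returns a dict with "pixels" (400x640x3 uint8, red, green, blue), "fx", "fy", "cx", "cy" (pixels), "eye" and "rotation" of the camera in the world. Camera axes: x right, y up, looking along -z (the intrinsics and any distortion apply to the point x, -y, -z); pixel columns grow to the right and rows downward; lengths in m; the calibration is good to about 2 mm. A picture is of the moment at which its call begins. There is no depth.
- robot.hand_in(): hands the job in, once; it reports no verdict.
The state is a dict: "time": time; "q": joint angles; "joint_velocities": joint speeds; "joint_torque": joint torques, N m; "position": TCP position; "tool_rot": TCP orientation; "ft_force": force on the tool from outside, world axes, zero at the start; "moment": the same for the moment, N m; "grip_width": finger opening in m.
Only numpy, scipy, OpenCV 4.12 (cv2) and the standard library are available. Lean on these libraries where they do the work, as an engineer would, in place of code of your own. Each camera call takes 0.05 s, during which the arm holds its last target. There are 200 camera calls.

## Working session

There is one attempt and no reset: what is moved stays moved. The work goes in short steps, Python scripts to look and compute and a tool call to move; the robot and the scene stay as the last step left them, time stands still between calls to the robot, and variables do not carry over. Pictures are saved under pics/ and viewed, about 8 in all and at most 12, crops included, and the job is handed in when it is done.

Besides the shell and the picture viewer there is one more tool, called after "Emit:" as name(argument=value, ...), one argument or row to a line, values as JSON. carry_out: Moves the arm, as the interface text tells. Its arguments: {"type":"object","properties":{"steps":{"type":"array"},"squeeze":{"type":"number"}},"required":["steps"]}

```bash
mkdir -p pics; ls; python3 - <<'E'
from rig import robot,cams
import cv2
o=robot.get_obs(); print(o, robot.tip_extent)
for n in("scene","side"):
    c=cams.camera(n); cv2.imwrite(f"pics/{n}0.png",c["pixels"][:,:,::-1]); print({k:v for k,v in c.items() if k!="pixels"})
E
```

```text
pics
{'time': 0.0, 'q': array([ 9.95499399e-01,  5.28438979e-01,  1.43387325e+00, -2.88709518e-05,
        1.18136451e+00, -1.78507520e-01]), 'joint_velocities': array([-9.32642842e-05, -6.55172242e-04, -3.58413679e-04, -1.49042145e-03,
       -4.19063702e-04,  1.05853447e-03]), 'joint_torque': array([-2.39667343e-04, -4.40041029e+01, -1.76591760e+01,  6.32470055e-02,
        5.82703308e-02, -1.74577690e-04]), 'position': array([0.24115466, 0.57588285, 0.24359751]), 'tool_rot': array([ 8.32600609e-01,  5.53872855e-01, -9.51000245e-04,  4.26180661e-04]), 'ft_force': array([-0.53285329,  0.67463927,  0.08787717]), 'moment': array([0.07826811, 0.0309478 , 0.0018317 ]), 'grip_width': 0.08692856634196508} 0.022
{'fx': 490.9678472894352, 'fy': 490.9678472894352, 'cx': 320.6828665323071, 'cy': 202.99799431336862, 'eye': array([ 1.13167346, -0.18799634,  0.79054819]), 'rotation': array([0.28582331, 0.18858114, 0.51440785, 0.78621038])}
{'fx': 473.6096402953149, 'fy': 473.6096402953149, 'cx': 316.87938284153995, 'cy': 199.28750545630484, 'eye': array([0.45207523, 0.76562062, 0.84753601]), 'rotation': array([-0.03396707,  0.3613787 ,  0.92859362, -0.077237  ])}
```

View pics/scene0.png

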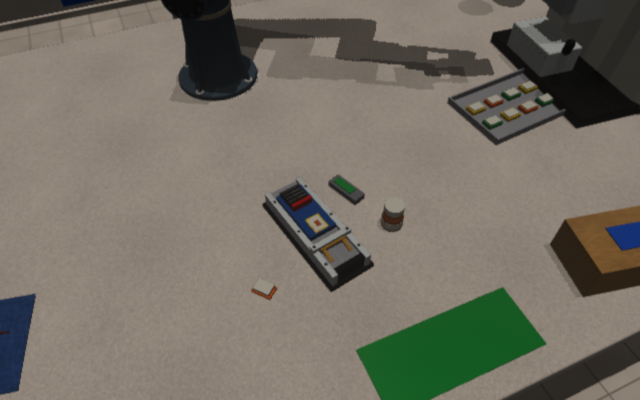

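View pics/side0.png

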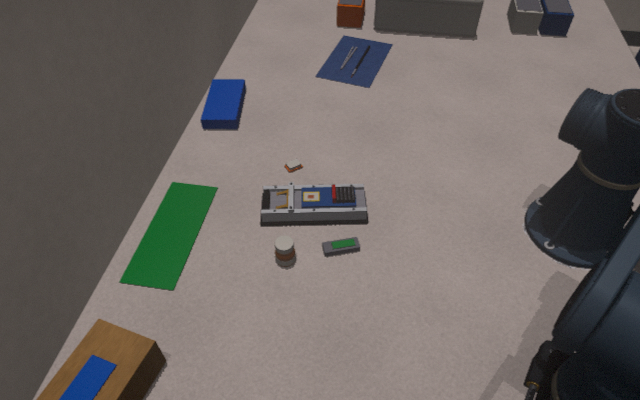

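```bash
cat > h.py <<'E'
import numpy as np, cv2
from scipy.spatial.transform import Rotation as R
def cast(c,uv,z):
    uv=np.atleast_2d(uv).astype(float)
    d=np.c_[(uv[:,0]-c["cx"])/c["fx"],-(uv[:,1]-c["cy"])/c["fy"],-np.ones(len(uv))]
    d=R.from_quat(c["rotation"]).apply(d); e=c["eye"]
    return e+d*((z-e[2])/d[:,2])[:,None]
def proj(c,P):
    p=R.from_quat(c["rotation"]).inv().apply(np.atleast_2d(P)-c["eye"])
    return np.c_[c["cx"]-c["fx"]*p[:,0]/p[:,2], c["cy"]+c["fy"]*p[:,1]/p[:,2]]
def mask(c,lo,hi,box):
    h=cv2.cvtColor(c["pixels"],cv2.COLOR_RGB2HSV); m=cv2.inRange(h,lo,hi); k=np.zeros_like(m)
    x0,y0,x1,y1=box; k[y0:y1,x0:x1]=m[y0:y1,x0:x1]; return k
E
python3 - <<'E'
from rig import robot,cams
from h import *
B={"scene":(255,170,385,295),"side":(250,175,380,235)}
crops=[]
for n in B:
    c=cams.camera(n); print(n,"base",proj(c,[0,0,0]))
    m=mask(c,(0,150,60),(6,255,255),B[n]); ys,xs=np.nonzero(m)
    print("red",len(xs),xs.mean(),ys.mean(), cast(c,[xs.mean(),ys.mean()],.058), cv2.boxPoints(cv2.minAreaRect(np.c_[xs,ys].astype(np.float32))).tolist())
    m=mask(c,(105,110,40),(125,255,255),B[n]); ys,xs=np.nonzero(m)
    bp=cv2.boxPoints(cv2.minAreaRect(np.c_[xs,ys].astype(np.float32)))
    print("blue",len(xs),bp.tolist(),cast(c,bp,.045).round(4).tolist())
    x0,y0,x1,y1=B[n]; im=c["pixels"][y0:y1,x0:x1,::-1]
    crops.append(cv2.convertScaleAbs(cv2.resize(im,None,fx=6 if n=="side" else 4.6,fy=6 if n=="side" else 4.6,interpolation=cv2.INTER_CUBIC),alpha=1.4))
    cv2.imwrite(f"pics/{n}_crop.png",crops[-1])
E
```

```text
scene base [[217.40735417  75.75972193]]
red 80 300.8125 200.9875 [[0.54617858 0.02288813 0.058     ]] [[290.9681396484375, 204.10824584960938], [308.62420654296875, 194.4776611328125], [310.5350341796875, 197.9808349609375], [292.87896728515625, 207.61141967773438]]
blue 700 [[276.0328063964844, 197.6393585205078], [297.8688659667969, 179.44264221191406], [335.0820007324219, 224.09837341308594], [313.2459411621094, 242.2950897216797]] [[0.5077, -0.0155, 0.045], [0.4792, 0.043, 0.045], [0.6159, 0.0649, 0.045], [0.6384, 0.01, 0.045]]
side base [[571.33793711 230.19717983]]
red 41 333.8292682926829 191.46341463414635 [[0.54521035 0.02142456 0.058     ]] [[332.0, 185.0], [335.0, 185.0], [335.0, 198.0], [332.0, 198.0]]
blue 408 [[301.5975341796875, 187.48699951171875], [354.659423828125, 186.33346557617188], [355.06378173828125, 204.93338012695312], [302.00189208984375, 206.0869140625]] [[0.6235, 0.0086, 0.045], [0.5007, -0.0153, 0.045], [0.493, 0.0432, 0.045], [0.6115, 0.0661, 0.045]]
```

View pics/scene_crop.png

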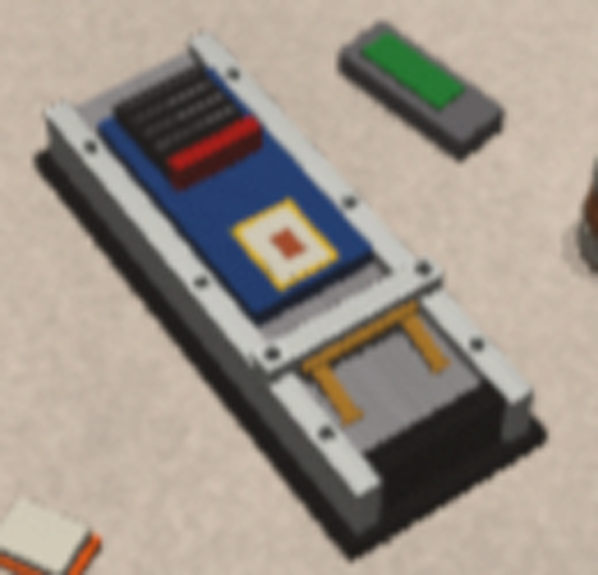

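View pics/side_crop.png

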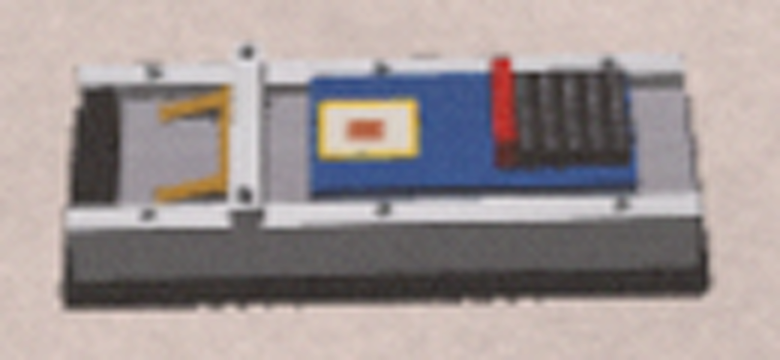

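Emit:
carry_out(
  steps=[
    [[2.2,-4.4,0],3,1],
    [[2.2,-4.4,0],3,1],
    [[2.2,-4.4,0],3,1],
    [[2.2,-4.4,0],3,1],
    [[2.2,-4.4,0],3,1],
    [[2.2,-4.4,0],3,1],
    [[2.2,-4.4,0],3,1],
    [[2.2,-4.4,0],3,1],
    [[2.2,-4.4,0],3,1],
    [[2.2,-4.4,0],3,1],
  ],
  squeeze=20,
)

```text
time: 1.2
position: [0.461, 0.1312, 0.2434]
tool_rot: [0.648, 0.762, 0.002, -0.001]
ft_force: [0.4, 1.3, -0.2]
grip_width: 0.0151
```

Emit:
carry_out(
  steps=[
    [[1.5,-3.7,0],0.5,1],
    [[1.5,-3.7,0],0.5,1],
    [[1.5,-3.7,0],0.5,1],
    [[0,0,0],0,1],
    [[0,0,0],0,1],
  ],
)

```text
time: 1.7
position: [0.5109, 0.0085, 0.2435]
tool_rot: [0.641, 0.768, 0.003, 0.001]
ft_force: [-0.4, -0.8, -0.4]
grip_width: 0.0001
```

```bash
python3 - <<'E'
from rig import robot,cams
from h import *
o=robot.get_obs(); print(o["time"],o["position"],R.from_quat(o["tool_rot"]).as_matrix().round(3),o["ft_force"],o["grip_width"])
c=cams.camera("wrist"); cv2.imwrite("pics/wrist1.png",c["pixels"][:,:,::-1]); print({k:v for k,v in c.items() if k!="pixels"})
E
```

```text
1.7 [0.51091593 0.00853832 0.24352324] [[-0.179  0.984  0.005]
 [ 0.984  0.179  0.003]
 [ 0.002  0.006 -1.   ]] [-0.35934315 -0.76374767 -0.35995496] 0.00014703465970106064
{'fx': 301.9476441976825, 'fy': 301.9476441976825, 'cx': 322.25774877058734, 'cy': 202.4643587164059, 'eye': array([ 0.44211475, -0.00335041,  0.38402596]), 'rotation': array([-0.08301679, -0.10016221,  0.7605096 ,  0.63616105])}
```

View pics/wrist1.png

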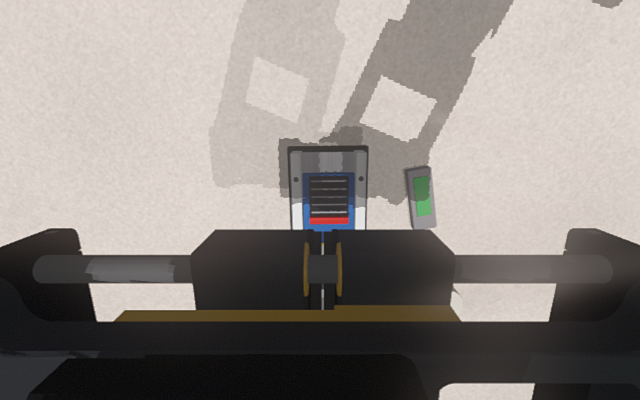

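```bash
python3 - <<'E'
from rig import robot,cams
from h import *
c=cams.camera("wrist")
m=mask(c,(0,120,60),(8,255,255),(295,190,365,232)); ys,xs=np.nonzero(m)
print("red",xs.min(),xs.max(),ys.min(),ys.max())
for u,v in((xs.min(),ys.min()),(xs.max()+1,ys.min()),(xs.mean()+.5,ys.min())): print(cast(c,[u,v],.061).round(4))
m=mask(c,(100,120,40),(130,255,255),(295,160,365,232)); ys,xs=np.nonzero(m); print("blue",xs.min(),xs.max(),ys.min(),ys.max())
for v in range(176,228,6):
    x=xs[ys==v]
    if len(x): print(v,x.min(),x.max()+1,cast(c,[(x.min()+x.max()+1)/2,v+.5],.045).round(4))
print("blue rear",cast(c,[(329),ys.min()],.045))
g=c["pixels"].mean(2)
for v in(160,175,190,205,220):
    print(v,g[v,284:306].astype(int).tolist(),g[v,352:373].astype(int).tolist())
E
```

```text
red 311 347 215 222
[[0.544  0.0025 0.061 ]]
[[0.5366 0.0432 0.061 ]]
[[0.5403 0.0231 0.061 ]]
blue 304 354 174 231
200 350 354 [[0.5232 0.0466 0.045 ]]
206 304 354 [[0.5351 0.0217 0.045 ]]
212 304 355 [[0.5422 0.0236 0.045 ]]
218 304 355 [[0.5494 0.0249 0.045 ]]
224 304 354 [[0.5569 0.0257 0.045 ]]
blue rear [[0.49743587 0.01462341 0.045     ]]
160 [111, 112, 117, 110, 73, 58, 81, 120, 121, 123, 121, 119, 119, 120, 119, 118, 114, 100, 100, 99, 98, 99] [96, 95, 96, 96, 101, 114, 117, 120, 119, 117, 117, 117, 116, 116, 107, 68, 82, 133, 138, 136, 136]
175 [116, 116, 117, 118, 109, 60, 59, 91, 121, 122, 121, 119, 120, 120, 119, 118, 116, 108, 93, 70, 69, 71] [65, 65, 66, 79, 104, 117, 119, 121, 114, 104, 106, 115, 117, 115, 102, 62, 101, 140, 137, 135, 134]
190 [141, 141, 138, 141, 136, 83, 57, 75, 112, 120, 121, 120, 118, 119, 118, 118, 117, 113, 96, 77, 68, 69] [67, 66, 68, 84, 107, 116, 118, 119, 118, 116, 118, 116, 117, 108, 77, 82, 132, 140, 140, 138, 137]
205 [210, 210, 210, 210, 213, 204, 96, 79, 167, 235, 232, 228, 228, 229, 229, 229, 230, 222, 155, 104, 121, 123] [119, 103, 84, 104, 137, 149, 150, 150, 150, 148, 147, 146, 146, 132, 87, 154, 212, 205, 200, 200, 204]
220 [209, 210, 211, 211, 210, 205, 169, 75, 118, 198, 232, 229, 227, 227, 227, 227, 228, 230, 215, 114, 102, 120] [115, 111, 113, 167, 230, 228, 226, 225, 226, 226, 226, 228, 222, 167, 109, 179, 211, 209, 208, 208, 207]
```

Emit:
carry_out(
  steps=[
    [[1.4,1.1,-2],0,1],
    [[0,0,-4.5],0,1],
    [[0,0,-4.5],0,1],
    [[0,0,-3],0,1],
    [[0,0,-1],0,1],
    [[0,0,0],0,1],
    [[0,0,0],0,1],
  ],
)

```text
time: 2.5
position: [0.5244, 0.0301, 0.0931]
tool_rot: [0.635, 0.773, 0.005, 0.004]
ft_force: [-0.2, 0.3, -0.5]
grip_width: 0.0007
```

```bash
cat > s.py <<'E'
from rig import robot
from h import *
o=robot.get_obs(); p=o["position"]; a=np.array([.984,.179,0])
y=R.from_quat(o["tool_rot"]).as_matrix()[:,1]; d=p-[.5187,.0186,0]
print("t",o["time"],"p",p.round(4),"yaw",np.degrees(np.arctan2(y[1],y[0])).round(2),"F",o["ft_force"].round(1),"along",(d@a*1e3).round(1),"lat",(d@[-.179,.984,0]*1e3).round(1),"tipz",((p[2]-.022)*1e3).round(1))
E
python3 s.py
```

```text
t 2.5 p [0.5244 0.0301 0.0931] yaw 11.18 F [-0.2  0.3 -0.5] along 7.7 lat 10.3 tipz 71.1
```

Emit:
carry_out(
  steps=[
    [[0.0,-1.0,-0.5],-0.8,1],
    [[0,0,0],0,1],
    [[0,0,0],0,1],
  ],
)

```text
time: 2.8
position: [0.527, 0.0193, 0.0916]
tool_rot: [0.64, 0.768, 0.007, 0.008]
ft_force: [0.5, -0.7, 0.3]
grip_width: 0.0005
```

```bash
python3 s.py; python3 - <<'E'
from rig import robot,cams
from h import *
c=cams.camera("scene"); d=cams.camera("side")
a=cv2.resize(c["pixels"][165:300,250:390],None,fx=3.5,fy=3.5,interpolation=2); b=cv2.resize(d["pixels"][160:240,250:380],(490,300),interpolation=2)
cv2.imwrite("pics/two.png",cv2.convertScaleAbs(cv2.resize(np.vstack([a,b]),None,fx=.77,fy=.77)[:,:,::-1],alpha=1.4))
E
```

```text
t 2.8 p [0.527  0.0193 0.0916] yaw 10.38 F [ 0.5 -0.7  0.3] along 8.3 lat -0.8 tipz 69.6
```

View pics/two.png

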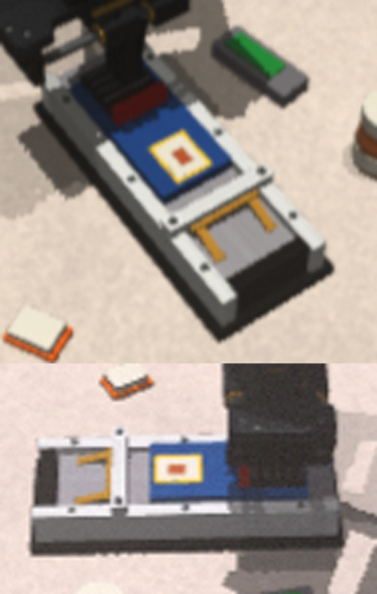

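Emit:
carry_out(
  steps=[
    [[-0.2,0.05,-1.2],0,1],
    [[0,0,-0.8],0,1],
  ],
)

```text
time: 3.1
position: [0.5261, 0.0195, 0.073]
tool_rot: [0.64, 0.768, 0.008, 0.01]
ft_force: [-3.0, 0.2, 3.9]
grip_width: 0.0006
```

```bash
python3 s.py
```

```text
t 3.1 p [0.5261 0.0195 0.073 ] yaw 10.36 F [-3.   0.2  3.9] along 7.4 lat -0.5 tipz 51.0
```

Emit:
carry_out(
  steps=[
    [[0,0,-0.6],0,1],
    [[0,0,-0.4],0,1],
  ],
)

```text
time: 3.3
position: [0.5261, 0.0195, 0.0635]
tool_rot: [0.64, 0.768, 0.008, 0.01]
ft_force: [-1.4, 0.2, 9.2]
grip_width: 0.0008
```

```bash
python3 s.py
```

```text
t 3.3 p [0.5261 0.0195 0.0635] yaw 10.35 F [-1.4  0.2  9.2] along 7.4 lat -0.5 tipz 41.5
```

Emit:
carry_out(
  steps=[
    [[0.3,0.05,0],0,1],
    [[0.5,0.09,0],0,1],
    [[0.5,0.09,0],0,1],
  ],
)

```text
time: 3.6
position: [0.5353, 0.0218, 0.0646]
tool_rot: [0.64, 0.768, 0.005, 0.006]
ft_force: [-3.4, -0.3, 9.0]
grip_width: 0.0003
```

```bash
python3 s.py; python3 - <<'E'
from rig import robot,cams
from h import *
c=cams.camera("scene"); d=cams.camera("side")
a=cv2.resize(c["pixels"][165:300,250:390],None,fx=3.5,fy=3.5,interpolation=2); b=cv2.resize(d["pixels"][160:240,250:380],(490,300),interpolation=2)
cv2.imwrite("pics/two2.png",cv2.convertScaleAbs(cv2.resize(np.vstack([a,b]),None,fx=.77,fy=.77)[:,:,::-1],alpha=1.4))
E
```

```text
t 3.6 p [0.5353 0.0218 0.0646] yaw 10.41 F [-3.4 -0.3  9. ] along 16.9 lat 0.2 tipz 42.6
```

View pics/two2.png

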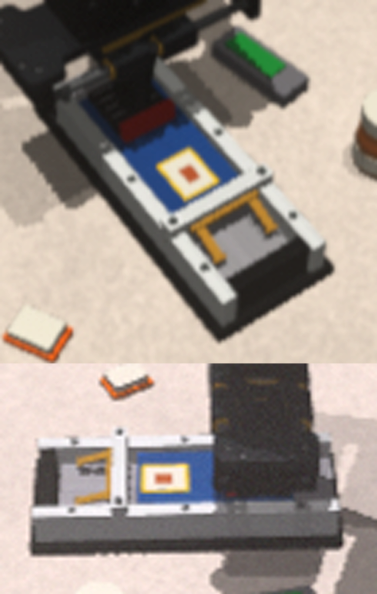

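The carrier has moved forward with its nose now at the bar and the bed pressed; I'll continue, trimming the height.

Emit:
carry_out(
  steps=[
    [[0.2,0.03,-0.12],0,1],
    [[0.5,0.09,-0.04],0,1],
    [[0.5,0.09,-0.04],0,1],
    [[0.5,0.09,-0.04],0,1],
  ],
)

```text
time: 4.1
position: [0.5492, 0.0247, 0.0651]
tool_rot: [0.639, 0.769, 0.003, 0.003]
ft_force: [-3.6, -1.1, 8.8]
grip_width: 0.0003
```

```bash
python3 s.py
```

```text
t 4.1 p [0.5492 0.0247 0.0651] yaw 10.49 F [-3.6 -1.1  8.8] along 31.1 lat 0.6 tipz 43.1
```

Emit:
carry_out(
  steps=[
    [[0,0,-0.2],0,1],
    [[0.5,0.08,-0.08],0,1],
    [[0.5,0.08,-0.08],0,1],
  ],
)

```text
time: 4.4
position: [0.5583, 0.0263, 0.064]
tool_rot: [0.639, 0.769, 0.002, 0.002]
ft_force: [-4.1, -1.3, 7.5]
grip_width: 0.0005
```

```bash
python3 s.py
```

```text
t 4.4 p [0.5583 0.0263 0.064 ] yaw 10.54 F [-4.1 -1.3  7.5] along 40.3 lat 0.5 tipz 42.0
```

Emit:
carry_out(
  steps=[
    [[0.5,0.08,-0.1],0,1],
    [[0.5,0.08,-0.08],0,1],
    [[0.5,0.08,-0.08],0,1],
    [[0.5,0.08,-0.08],0,1],
  ],
)

```text
time: 4.8
position: [0.5751, 0.0293, 0.0639]
tool_rot: [0.639, 0.77, -0.001, -0.001]
ft_force: [-3.3, -0.2, 8.8]
grip_width: 0.0005
```

```bash
python3 s.py
```

```text
t 4.8 p [0.5751 0.0293 0.0639] yaw 10.62 F [-3.3 -0.2  8.8] along 57.4 lat 0.5 tipz 41.9
```

Emit:
carry_out(
  steps=[
    [[0.5,0.08,-0.09],0,1],
    [[0.5,0.08,-0.08],0,1],
    [[0.5,0.08,-0.08],0,1],
  ],
)

```text
time: 5.1
position: [0.586, 0.0315, 0.0632]
tool_rot: [0.638, 0.77, -0.005, -0.004]
ft_force: [-4.4, -1.9, 6.6]
grip_width: 0.001
```

```bash
python3 s.py; python3 - <<'E'
from rig import robot,cams
from h import *
c=cams.camera("scene"); d=cams.camera("side")
a=cv2.resize(c["pixels"][165:300,250:390],None,fx=3.5,fy=3.5,interpolation=2); b=cv2.resize(d["pixels"][160:240,250:380],(490,300),interpolation=2)
cv2.imwrite("pics/two3.png",cv2.convertScaleAbs(cv2.resize(np.vstack([a,b]),None,fx=.77,fy=.77)[:,:,::-1],alpha=1.4))
E
```

```text
t 5.1 p [0.586  0.0315 0.0632] yaw 10.71 F [-4.4 -1.9  6.6] along 68.6 lat 0.7 tipz 41.2
```

View pics/two3.png

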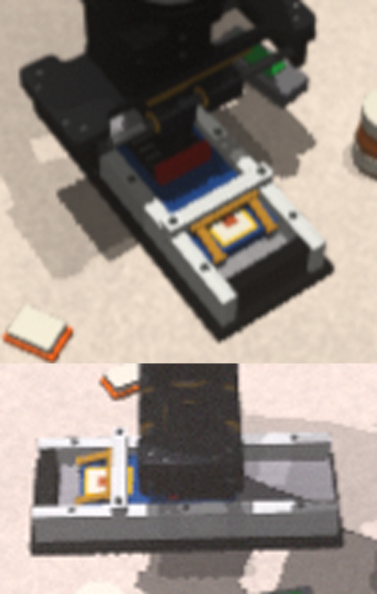

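The nose is well past the bar, under the leaf, with roughly 20 mm left to the stop.

Emit:
carry_out(
  steps=[
    [[0.5,0.08,-0.05],-0.2,1],
    [[0.5,0.08,-0.06],-0.2,1],
    [[0.4,0.06,-0.06],0,1],
  ],
)

```text
time: 5.5
position: [0.5933, 0.0334, 0.0624]
tool_rot: [0.64, 0.768, -0.01, -0.01]
ft_force: [-3.8, -1.8, 6.8]
grip_width: 0.0006
```

```bash
python3 s.py
```

```text
t 5.5 p [0.5933 0.0334 0.0624] yaw 10.4 F [-3.8 -1.8  6.8] along 76.1 lat 1.2 tipz 40.4
```

Emit:
carry_out(
  steps=[
    [[0.6,0.08,0.05],0,1],
    [[0.6,0.08,0],0,1],
    [[0.6,0.08,-0.03],0,1],
  ],
)

```text
time: 5.8
position: [0.6052, 0.0357, 0.0636]
tool_rot: [0.639, 0.769, -0.015, -0.016]
ft_force: [-4.4, -0.6, 5.9]
grip_width: 0.0002
```

```bash
python3 s.py
```

```text
t 5.8 p [0.6052 0.0357 0.0636] yaw 10.48 F [-4.4 -0.6  5.9] along 88.2 lat 1.3 tipz 41.6
```

Emit:
carry_out(
  steps=[
    [[0.4,0.06,-0.06],0,1],
    [[0.4,0.06,-0.06],0,1],
  ],
)

```text
time: 6.0
position: [0.6077, 0.0362, 0.0629]
tool_rot: [0.639, 0.769, -0.021, -0.021]
ft_force: [-9.7, -4.3, 8.8]
grip_width: 0.0005
```

```bash
python3 s.py; python3 - <<'E'
from rig import robot,cams
from h import *
c=cams.camera("scene"); d=cams.camera("side")
a=cv2.resize(c["pixels"][200:300,290:390],None,fx=6,fy=6,interpolation=2); b=cv2.resize(d["pixels"][180:230,255:355],(600,300),interpolation=2)
cv2.imwrite("pics/two4.png",cv2.convertScaleAbs(cv2.resize(np.vstack([a,b]),None,fx=.66,fy=.66)[:,:,::-1],alpha=1.4))
E
```

```text
t 6.0 p [0.6077 0.0362 0.0629] yaw 10.6 F [-9.7 -4.3  8.8] along 90.7 lat 1.4 tipz 40.9
```

View pics/two4.png

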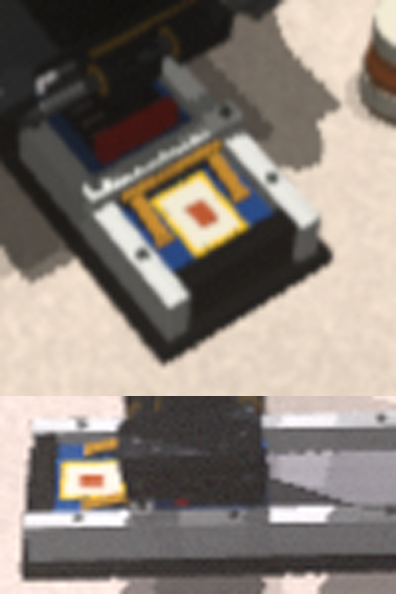

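Contact with the stop shows as a force rise to about 10 N. One more light push, then straight up.

Emit:
carry_out(
  steps=[
    [[0.25,0.04,-0.03],0,1],
    [[0.2,0.03,0.3],0,1],
    [[0.1,0.02,0.4],0,1],
    [[0,0,0.6],0,1],
    [[0,0,1.5],0,1],
  ],
)

```text
time: 6.6
position: [0.6078, 0.0366, 0.0899]
tool_rot: [0.638, 0.769, -0.025, -0.026]
ft_force: [-0.9, 0.2, -0.2]
grip_width: -0.0001
```

```bash
python3 s.py
```

```text
t 6.6 p [0.6078 0.0366 0.0899] yaw 10.62 F [-0.9  0.2 -0.2] along 90.9 lat 1.8 tipz 67.9
```

Free now. Raise and back away to look.

Emit:
carry_out(
  steps=[
    [[0,0,3],0,1],
    [[0,0,4],0,1],
    [[-1,0,4],0,1],
    [[-3,0,3],0,1],
    [[-3,0,2],0,1],
    [[-3,0,0],0,1],
    [[-3,0,0],0,1],
    [[0,0,0],0,1],
    [[0,0,0],0,1],
  ],
)

```text
time: 7.5
position: [0.4839, 0.0373, 0.2694]
tool_rot: [0.638, 0.769, -0.013, -0.011]
ft_force: [1.0, -0.6, 0.2]
grip_width: 0.0006
```

```bash
python3 s.py; python3 - <<'E'
from rig import robot,cams
from h import *
c=cams.camera("scene"); d=cams.camera("side")
a=cv2.resize(c["pixels"][170:300,260:390],None,fx=4.6,fy=4.6,interpolation=2); b=cv2.resize(d["pixels"][180:230,255:375],(598,250),interpolation=2)
cv2.imwrite("pics/two5.png",cv2.convertScaleAbs(cv2.resize(np.vstack([a,b]),None,fx=.69,fy=.69)[:,:,::-1],alpha=1.4))
E
```

```text
t 7.5 p [0.4839 0.0373 0.2694] yaw 10.63 F [ 1.  -0.6  0.2] along -30.9 lat 24.7 tipz 247.4
```

View pics/two5.png

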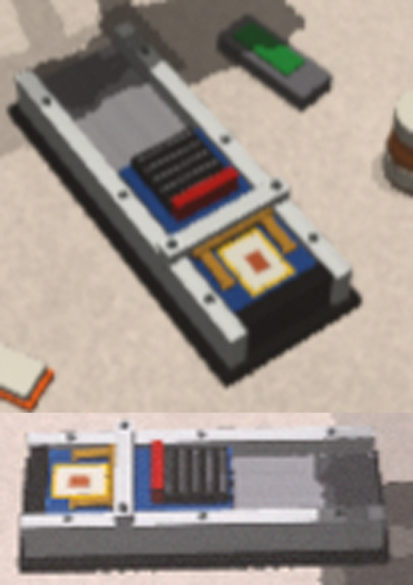

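```bash
python3 - <<'E'
from rig import robot,cams
from h import *
for n,B in(("side",(250,175,380,235)),("scene",(255,170,385,295))):
    c=cams.camera(n); m=mask(c,(0,150,60),(6,255,255),B); ys,xs=np.nonzero(m); k=(cv2.connectedComponentsWithStats(m))
    i=1+k[2][1:,4].argmax(); print(n,"rib",k[3][i],cast(c,k[3][i],.050).round(4))
    if n=="side":
        for r in(194,195,202,203): print(r,c["pixels"][r,257:270].tolist())
    a=np.array([.984,.182,0]); 
E
```

```text
side rib [300.84615385 194.61538462] [[0.6198 0.0361 0.05  ]]
194 [[165, 150, 144], [164, 151, 147], [163, 151, 145], [163, 151, 144], [166, 153, 147], [113, 105, 102], [50, 47, 47], [49, 45, 44], [50, 45, 43], [48, 45, 42], [49, 46, 47], [49, 47, 46], [53, 63, 95]]
195 [[167, 153, 148], [166, 152, 147], [163, 151, 145], [166, 154, 148], [161, 148, 143], [110, 102, 98], [49, 45, 43], [43, 38, 38], [45, 43, 41], [45, 41, 37], [44, 43, 39], [46, 42, 41], [49, 61, 94]]
202 [[162, 148, 144], [159, 147, 142], [163, 149, 143], [162, 150, 144], [116, 105, 103], [55, 52, 51], [45, 42, 42], [47, 44, 43], [47, 43, 40], [48, 45, 45], [49, 45, 44], [48, 54, 76], [68, 78, 88]]
203 [[165, 153, 148], [159, 147, 143], [161, 148, 143], [162, 148, 145], [114, 107, 102], [52, 49, 48], [47, 43, 44], [50, 44, 46], [52, 48, 47], [47, 43, 43], [50, 47, 45], [46, 53, 72], [65, 75, 87]]
scene rib [323.69148936 228.90425532] [[0.6211 0.0388 0.05  ]]
```

```bash
python3 -c "
from rig import robot
print(robot.hand_in())"
```

```text
the job is handed in; nothing more can be done
None
```

The carrier is loaded in the dock with its nose against the black end stop, and the job is handed in at about 7.6 s of robot time.

**What I did:** With the fingers closed, I pressed the thumb pad to a depth of about 11.5 mm. I then slid the carrier about 75 mm under the bar and the drag spring by pushing the rib. The depth, estimated from fingertip height, stayed between 9.9 and 12.6 mm. When the nose met the stop, the horizontal force rose from about 4 N to about 10 N. I then lifted straight up and backed away.

**Last checks:**
- **Nose and stop:** Both fixed views show the blue nose directly against the stop. No strip of bed shows between them at about 2 mm per pixel in the side view.
- **Drag spring:** The brass strips lie on top of the carrier.
- **Hand:** It is clear of everything, about 25 cm up, with roughly zero force.
- **Bystanders:** The jar and dispenser looked unmoved. The cassette is only partly in the last picture, but the hand never came near it.

**What was off:** The depth dipped to 9.9 mm once, just below the 10 mm aim but above the 8 mm needed, and I corrected it. The tool also drifted about 3° out of vertical during the slide. I could not read the bed depth or spring angle directly.

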